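# Start the twist-lock lid on the seed canister and hold it halfway

### The job

Fit the loose twist-lock lid on the bird-feeder seed canister that is held in the wooden clamp: drop its two lugs through the two gaps in the mouth, press it down on the sponge gasket and turn it clockwise (seen from above) to halfway between the gaps and the lock click, an eighth of a turn, never on to the click. Finish while still holding it there in the gripper, pressed well down on the gasket, so that I can pencil a witness mark. Go gently, the tin dents easily: never put more than 25 N on the canister, and leave the other things on the bench where they are.

Things in the scene. Friction and masses are not known exactly. Their poses are not given: they have to be found in the camera images.
- lid: Loose twist-lock lid, about 0.16 kg, standing on its plug on the bench, in one of three places it shares with the sanding block and ceramic knob. Origin: centre of the plug's underside; z up on its axis. Plug 50 mm diameter, z 0 to 18 mm, with two lugs; flange: steel disc 92 mm diameter, z 18 to 22 mm; on it a pine grip bar. x runs along bar and lugs. Same after a half turn.
- grip_bar (a point): Centre of the lid's pine grip bar, 37 mm above the lid's origin; axes as the lid's. The bar is 66 mm long (x), 14 mm wide (y) and 30 mm tall: it stands on the flange's top, from 22 to 52 mm above the lid's origin.
- lug (a point): Centre of the lug on the lid's +x side, 27 mm out from the axis and 4 mm above the lid's origin; its twin is on the -x side. Each reaches 35 mm from the axis, is 16 mm wide (y) and 5 mm thick (1.5 to 6.5 mm above the origin).
- canister: Dented tin seed canister, 92 mm diameter, 115 mm tall to the rim, upright, fixed in a wooden hand-screw clamp (within 195 mm of its axis, under 45 mm high). Origin: centre of its underside, z up. The mouth has an inward ledge, level with the rim, 6 mm thick, inner diameter 56 mm, over a bore of 78 mm. Two gaps in the ledge, on the +x and -x sides, let the lugs through.
- mouth (a point): Centre of the canister's mouth, on its axis at the height of the rim; axes as the canister's (x towards a gap).
- gap (a point): Middle of the +x gap in the ledge, at rim height, 33 mm from the axis; its twin is on the -x side. A gap reaches 25 degrees either side of x: 22 mm wide at its narrowest. Below the ledge lugs turn clockwise (from above) only: the other way a stop blocks them after about 10 degrees.
- lock (a point): The lock, at rim height, 33 mm from the axis, on the canister's -y side: 90 degrees clockwise from the +x gap (twin: +y side). In the ledge's underside is a 3 mm deep pocket; a lug turned under it clicks up into it, from about 85 degrees on, and a stop ends the turn. Halfway from gap to lock is 45 degrees.
- gasket (a joint): Squash (m) of the black sponge gasket ring on the rim, 79 to 91 mm diameter: 0 free, top 9 mm above the rim; 0.0075 hard stop, top 1.5 mm above it. The flange presses on it; it resists with 1.3 N per mm. Lugs pass under the ledge from 3.5 mm on; a lid let go halfway springs up to 3.5 mm, lugs against the ledge. Pressed well down is 4.5 mm or more; 6 mm (8 N) is good.
- sanding_block: Bystander: cork-faced wooden sanding block, 105 x 58 x 34 mm, lying flat. Origin: centre of its underside, x along its length.
- perch_knob: Bystander: white ceramic perch knob, round, 38 mm wide, 37 mm tall, standing on its foot. Origin: centre of its underside.
- pin_hammer: Bystander: pin hammer with a blue steel head, 260 mm long, lying on the right. x runs from handle to head.
- pencil: Bystander: carpenter's pencil, 150 mm long, 8 mm thick, lying near the robot in front of the canister. Origin: under its middle, x along it.
Not all that is in view belongs to the job. What is shaped like the lid but orange or red is not meant.

How it is judged (in metres and radians):
On the way, in this order (a step that is already met when the one before it is completed fails the run):
1. the lid is picked up: raised 40 mm or more in the gripper (height (world z) of lid above 0.04 m and contact force between the fingers and lid above 1 N), for 0.1 s.
2. the lid is pressed into the mouth at the gaps, with its lugs below the ledge (z of lid in the frame of mouth below -0.0128 m and horizontal distance between lid and mouth below 0.006 m and angle between the x axis of lid and the x axis of canister, either way round below 0.4 rad), for 0.1 s.
At the end, for the whole second after the job is handed in: The lid sits centred (6 mm) and level (4 degrees) in the mouth, turned 35 to 55 degrees clockwise from the gaps, pressed down so that the gasket is squashed by at least 4.2 mm, still, and held in the fingers (contact force above 2 N) (angle between the x axis of lid and the x axis of canister, either way round between 0.61 and 0.96 rad and horizontal distance between lid and mouth below 0.006 m and z of lid in the frame of mouth below -0.0132 m and angle between lid's own z axis and vertical below 0.07 rad and value of joint gasket above 0.0042 m and contact force between the fingers and lid above 2 N and linear speed of lid below 0.02 m/s); the arm keeps its last pose, push and grip.
It fails at once if the canister is loaded with more than 25 N (contact force between anything else and canister above 25 N).
It fails at once if the inserted lid is turned on to the lock click (past 77 degrees) (z of lid in the frame of mouth below -0.0085 m and horizontal distance between lid and mouth below 0.01 m and angle between the x axis of lid and the x axis of canister, either way round above 1.35 rad).
It fails at once if the sanding block, ceramic knob, hammer or pencil is moved by more than 30 mm (distance of any of sanding_block, perch_knob, pin_hammer, pencil from where it was at the start of the episode above 0.03 m).
It also fails if it takes over 42 s, if anything falls off the work surface, if the arm or the gripper's body presses on something with over 40 N, if the wrist force passes 120 N, or if a joint passes its speed limit or range.

### The arm

A 7-joint arm with a two-finger parallel gripper is mounted at the origin on the work surface. World frame = base frame: x ahead of the robot, y to its left, z up, the work surface at z = 0. Lengths are in mm, angles in rad, forces in N, time in s.
With the tool pointing down it reaches from about 400 to 900 mm from the base axis. Payload 5.5 kg.
Tool frame: the origin (TCP) lies where the fingers leave the gripper's body, on its centre line; the fingertips stand 66 mm ahead of it and the grasp point (between the pads) lies 47 mm ahead of it; z points along the fingers, y is the direction in which the jaws open and shut (so a half turn about z gives the same grasp; the last joint's range is limited). The gripper opens to 92 mm and grips with 3 to 60 N. Pads are 19 mm wide; open, the fingers measure 130 mm over their backs; the gripper's body (75 mm by 190 mm) begins 47 mm behind the grasp point.
Start: joints at [1.412, 0.501, -0.427, 1.55, 0.221, 1.138, -0.21], TCP at [266.142, -593.015, 292.229] pointing down, gripper open.
Joint ranges: [-2.88, 2.88], [-0.31, 2.03], [-1.54, 1.56], [0.2, 2.42], [-1.41, 4.55], [0.19, 2.02], [-2.57, 2.57]. Speed limits (rad/s): [2.57, 2.57, 3.14, 3.14, 3.14, 3.14, 3.14].

### API

Orientations are given as a rotation vector (axis times angle).
In Python, from plant import env gives the robot as it stands. Calls block until the motion is done:
- env.move_pose(position, orientation): joint-space move of the TCP to a pose.
- env.move_linear(position, attitude=None, feed=150, stop_force=None): straight line of the TCP; attitude=None keeps the orientation; feed is the mean speed in mm/s. With stop_force (N) it stops when the force on the tool has changed by that much, and returns True; else False.
- env.move_j(angles): joint-space move.
- env.set_gripper(opening, f_grip=None): finger opening in mm; f_grip is the grip in N (None keeps the last); returns when the fingers have stopped.
- env.wait(seconds).
- env.solve_ik(position, orientation): joint angles nearest the present ones, or None.
- env.get_obs(): the state.
- env.camera(name): name is "scene" or "top" or "wrist"; returns the picture (420x560x3 uint8, red, green, blue); there is no depth.
- env.calibration(name): a dict with "intrinsics" (3x3 intrinsics, pixels), "pose" (4x4, takes a point from camera to world coordinates); the wrist camera has in their place "mount" (4x4, takes a point from camera to tool coordinates, whose origin is the TCP and whose axes are the flange's). Camera axes: x right, y down, z forward; pixel columns grow to the right and rows downward; lengths in mm; the calibration is good to about 2 mm. A picture is of the moment at which its call begins: read the wrist's pose just before it. calibration takes no time and is no camera call.
A pose or a line that the arm cannot do raises env.MotionError and nothing moves.
- env.hand_in(): hands the job in, once; it reports no verdict.
Trained networks look in the newest picture that a camera, given by its name, has taken for a name from the list of things; names that differ only in an ending like _2 or _b are one class to them, and where a whole thing is asked for, a point or a joint stands for the part that bears it (a point fixed in the world has none). Each returns a list of dicts, best first, with "p" (0 to 1); they miss things now and then, are a little off and sometimes report something else, mostly with a low value. They report only what shows in the picture. A call takes as long as a camera call. They do not tell look-alikes from the thing itself.
- env.find_in(camera, label): "position" ([x, y, z] in mm, in world coordinates, good to about 4 mm: the middle of the surface that is visible of it).
- env.trace(camera, label): "region" (420x560 bool, what is visible of it).
The state is a dict: "time": time; "joint_pos": joint angles; "joint_velocities": joint speeds; "tau": joint torques, N m; "position": TCP position; "eef_rot": TCP orientation; "wrist_force": force on the tool from outside, world axes, zero at the start; "wrist_torque": the same for the moment, N m; "width": finger opening in mm.
Only numpy, scipy, OpenCV 4.12 (cv2) and the standard library are available. Lean on these libraries where they do the work, as an engineer would, in place of code of your own. Each camera call takes 0.05 s, during which the arm holds its last target.

## Working session

There is one attempt and no reset: what is moved stays moved. The work goes in short steps, each a Python script; the robot and the scene stay as the last script left them, time stands still between calls to the robot, and variables do not carry over. Pictures are saved under pics/ and viewed, and the job is handed in when it is done.

```bash
ls; mkdir -p pics; python3 - <<'E'
from plant import env
import cv2,numpy as np
np.set_printoptions(precision=3,suppress=True)
for c in ["scene","top"]:
    im=env.camera(c); cv2.imwrite(f"pics/{c}0.png",im[:,:,::-1])
    for l in ["lid","grip_bar","canister","mouth","gap","lock","gasket","sanding_block","perch_knob","pin_hammer","pencil"]:
        print(c,l,[(np.round(d["position"]).tolist(),round(d["p"],2)) for d in env.find_in(c,l)])
    k=env.calibration(c); print(k["intrinsics"],k["pose"])
o=env.get_obs();print(o["time"],o["position"],o["eef_rot"],o["wrist_force"],o["width"])
print(env.calibration("wrist"))
E
```

```text
pics
scene lid [([509.0, -336.0, 22.0], 0.95), ([294.0, -222.0, 20.0], 0.88), ([377.0, -312.0, 20.0], 0.83), ([630.0, 170.0, 41.0], 0.74)]
scene grip_bar [([506.0, -336.0, 22.0], 0.94), ([300.0, -226.0, 23.0], 0.76), ([377.0, -314.0, 22.0], 0.74)]
scene canister [([625.0, 169.0, 38.0], 0.87)]
scene mouth [([622.0, 177.0, 39.0], 0.87)]
scene gap [([629.0, 174.0, 42.0], 0.59)]
scene lock [([625.0, 172.0, 39.0], 0.84)]
scene gasket [([599.0, 196.0, 120.0], 0.89)]
scene sanding_block [([462.0, -116.0, 29.0], 0.76)]
scene perch_knob [([636.0, -164.0, 29.0], 0.57)]
scene pin_hammer [([618.0, -412.0, 22.0], 0.61), ([638.0, -161.0, 30.0], 0.32), ([504.0, -337.0, 22.0], 0.29)]
scene pencil [([442.0, 10.0, 4.0], 0.74), ([598.0, 197.0, 123.0], 0.56)]
[[441.027   0.    279.877]
 [  0.    441.027 204.059]
 [  0.      0.      1.   ]] [[   0.414    0.54    -0.733 1245.276]
 [   0.91    -0.23     0.345 -457.476]
 [   0.018   -0.81    -0.587  744.96 ]
 [   0.       0.       0.       1.   ]]
top lid [([494.0, -324.0, 21.0], 0.78), ([284.0, -214.0, 23.0], 0.74), ([367.0, -299.0, 24.0], 0.65)]
top grip_
[... 499 characters left out ...]
], 0.72)]
top pencil [([443.0, 9.0, 8.0], 0.58)]
[[518.063   0.    271.499]
 [  0.    518.063 205.294]
 [  0.      0.      1.   ]] [[   0.001   -0.978    0.207  191.108]
 [  -1.      -0.001    0.     -64.686]
 [  -0.      -0.207   -0.978 1489.506]
 [   0.       0.       0.       1.   ]]
1.2 [ 266.116 -593.025  292.222] [-3.072 -0.658 -0.   ] [ 0.837  0.33  -0.296] 92.08045970308406
{'intrinsics': array([[305.734,   0.   , 278.786],
       [  0.   , 305.734, 210.401],
       [  0.   ,   0.   ,   1.   ]]), 'mount': array([[ -0.001,  -0.967,  -0.254,  67.533],
       [  1.   ,  -0.001,  -0.   ,   0.785],
       [  0.   ,  -0.254,   0.967, -92.116],
       [  0.   ,   0.   ,   0.   ,   1.   ]])}
```

View pics/scene0.png

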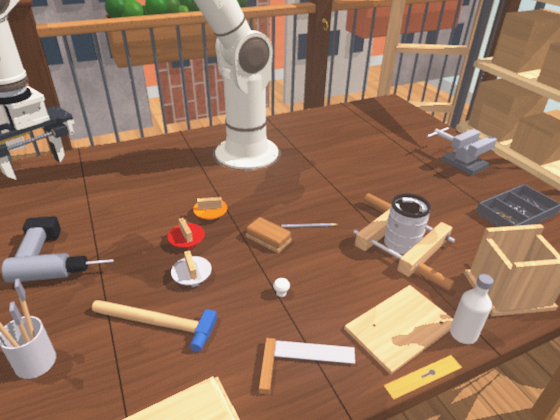

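View pics/top0.png

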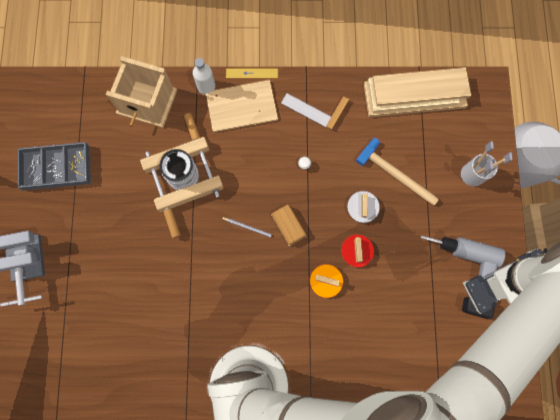

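The steel-coloured lid is the target: scene (190,270), top (363,207). The orange and red lids at top (327,281) and (357,251) are decoys. The canister mouth is at top (178,168). Next I'll take wrist views of both.

```bash
cat > h.py <<'E'
from plant import env
import cv2,numpy as np
from scipy.spatial.transform import Rotation as Ro
np.set_printoptions(precision=3,suppress=True)
def down(a):  # tool x at world angle a
    return (Ro.from_euler('z',a)*Ro.from_euler('x',np.pi)).as_rotvec()
def yaw():
    R=Ro.from_rotvec(env.get_obs()["eef_rot"]).as_matrix(); return np.arctan2(R[1,0],R[0,0])
def wristpose():
    o=env.get_obs(); T=np.eye(4); T[:3,:3]=Ro.from_rotvec(o["eef_rot"]).as_matrix(); T[:3,3]=o["position"]
    return T@env.calibration("wrist")["mount"]
def unproj(uv,z,T,K):
    uv=np.atleast_2d(uv).astype(float); d=np.c_[uv,np.ones(len(uv))]@np.linalg.inv(K).T@T[:3,:3].T
    s=(z-T[2,3])/d[:,2]; return T[:3,3]+d*s[:,None]
def rect(im,T,K,cx,cy,z,half=80,s=4):
    # orthographic view of plane z: out px; right=+x world, up=+y world
    n=int(2*half*s); c=np.array([[cx-half,cy+half],[cx+half,cy+half],[cx+half,cy-half],[cx-half,cy-half]])
    P=np.c_[c,np.full(4,z)]; Pc=(P-T[:3,3])@T[:3,:3]; uv=Pc@K.T; uv=uv[:,:2]/uv[:,2:]
    M=cv2.getPerspectiveTransform(uv.astype(np.float32),np.float32([[0,0],[n,0],[n,n],[0,n]]))
    return cv2.warpPerspective(im,M,(n,n))
E
python3 - <<'E'
from h import *
t=env.get_obs()["time"]
K=env.calibration("wrist")["intrinsics"]
# camera is 67 along tool x, looks toward -x: place so lid near image centre
for nm,p,z in [("lid",(497,-328),22),("can",(590,198),115)]:
    a=0.0
    pos=[p[0]+0,p[1],z+230]
    print(env.solve_ik(pos,down(a)) is not None)
    env.move_pose(pos,down(a)); env.wait(.2)
    T=wristpose(); im=env.camera("wrist"); np.savez(f"w_{nm}.npz",im=im,T=T,K=K)
    cv2.imwrite(f"pics/w_{nm}.png",im[:,:,::-1])
    for l in (["lid","grip_bar"] if nm=="lid" else ["canister","mouth","gasket","gap"]):
        print(l,[(np.round(d["position"],1).tolist(),round(d["p"],2)) for d in env.find_in("wrist",l)])
    print(env.get_obs()["time"],yaw(),env.get_obs()["position"],env.get_obs()["joint_pos"])
E
```

```text
True
lid [([498.8, -328.6, 24.1], 0.94), ([361.4, -310.0, 20.9], 0.69)]
grip_bar [([363.2, -306.4, 23.4], 0.95), ([500.3, -327.1, 21.2], 0.73), ([629.7, -160.8, 35.0], 0.58)]
2.8833 -0.0010904586661137014 [ 496.661 -328.625  251.981] [ 0.888  0.45  -0.453  1.731  0.227  1.012 -1.219]
True
canister [([608.8, 193.4, 41.1], 0.68)]
mouth [([609.6, 201.0, 45.9], 0.88)]
gasket [([591.8, 198.4, 123.6], 0.59)]
gap [([604.3, 195.5, 39.3], 0.87)]
5.2917 -0.00020826172207471413 [590.047 197.843 344.991] [ 0.191  0.478 -0.775  1.556  0.346  1.25  -2.21 ]
```

```bash
python3 - <<'E'
from h import *
for nm in ["lid","can"]:
    d=np.load(f"w_{nm}.npz"); cv2.imwrite(f"pics/w2_{nm}.png",cv2.resize(d["im"],(784,588))[:,:,::-1])
d=np.load("w_lid.npz")
a=rect(d["im"],d["T"],d["K"],497,-328,22,60,5);b=rect(d["im"],d["T"],d["K"],497,-328,52,60,5)
d=np.load("w_can.npz")
c=rect(d["im"],d["T"],d["K"],590,198,124,60,5);e=rect(d["im"],d["T"],d["K"],590,198,115,60,5)
o=np.vstack([np.hstack([a,b]),np.hstack([c,e])])
cv2.imwrite("pics/rect1.png",cv2.resize(np.hstack([a,b]),(800,400))[:,:,::-1]);cv2.imwrite("pics/rect2.png",cv2.resize(np.hstack([c,e]),(800,400))[:,:,::-1])
E
```

```text
(no output)
```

View pics/w2_can.png

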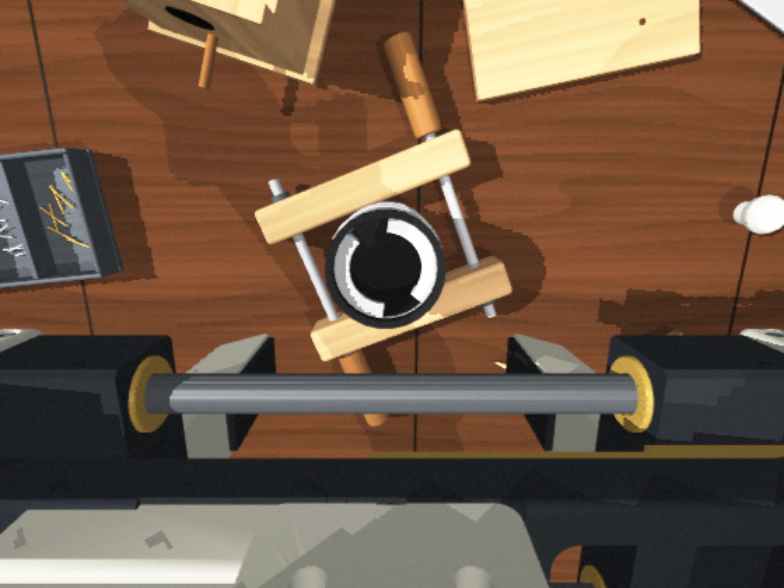

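View pics/rect1.png

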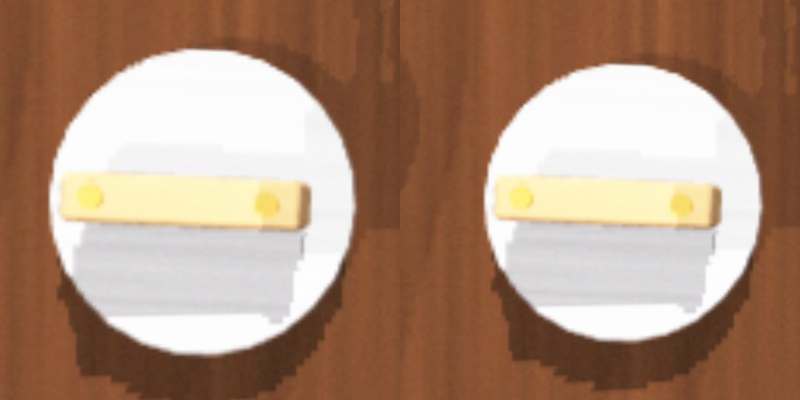

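View pics/rect2.png

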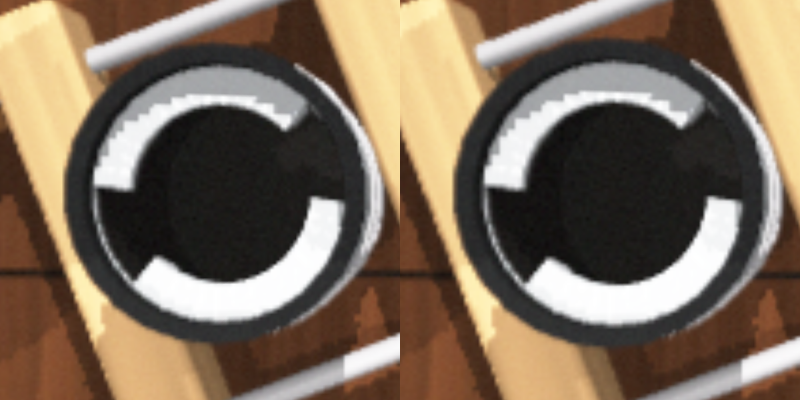

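View pics/w2_lid.png

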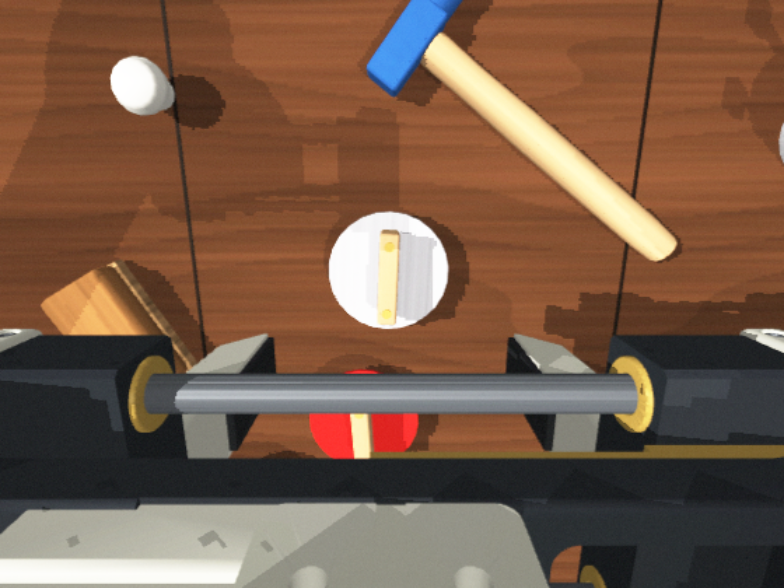

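```bash
python3 - <<'E'
from h import *
from scipy.optimize import differential_evolution as DE
s=5;half=60
d=np.load("w_can.npz")
yy,xx=np.mgrid[0:600,0:600]; X=(xx+.5)/s-half; Y=half-(yy+.5)/s
g=rect(d["im"],d["T"],d["K"],590,198,115,half,s).astype(float).mean(2)
B=(g>100)
def f(p):
    x,y,t=p; r=np.hypot(X-x,Y-y); a=np.arctan2(Y-y,X-x)-t; a=(a+np.pi/2)%np.pi-np.pi/2
    reg=(r<37); M=(r>28)&(np.abs(a)>np.radians(25)); return ((M!=B)&reg).sum()/reg.sum()
r=DE(f,[(-2,10),(-5,8),(-.2,.9)],seed=1,maxiter=80);print("ledge",r.x[0]+590,r.x[1]+198,np.degrees(r.x[2]),r.fun)
g=rect(d["im"],d["T"],d["K"],590,198,124,half,s).astype(float).mean(2)
D=g<75
def f2(p):
    x,y=p; r=np.hypot(X-x,Y-y); return -(D&(r>39.5)&(r<45.5)).sum()/((r>39.5)&(r<45.5)).sum()+(D&(r>45.5)&(r<49)).sum()/((r>45.5)&(r<49)).sum()
r=DE(f2,[(-5,12),(-8,10)],seed=1);print("gasket",r.x+[590,198],r.fun)
d=np.load("w_lid.npz")
im=rect(d["im"],d["T"],d["K"],497,-328,22,half,s).astype(float)
D=(im[:,:,2]>100)
def f3(p):
    x,y=p; r=np.hypot(X-x,Y-y); return ((r<46)!=D)[r<52].mean()
r=DE(f3,[(-8,8),(-8,8)],seed=1);print("flange",r.x+[497,-328],r.fun)
im=rect(d["im"],d["T"],d["K"],497,-328,52,half,s).astype(float)
Bm=((im[:,:,0]-im[:,:,2])>40)&(np.hypot(X-1,Y)<38)
m=cv2.minAreaRect(np.argwhere(Bm)[:,::-1].astype(np.float32)); print("bar",m[0][0]/s-half+497,half-m[0][1]/s-328,np.array(m[1])/s,m[2])
def f4(p):
    x,y,t=p; u=(X-x)*np.cos(t)+(Y-y)*np.sin(t); v=-(X-x)*np.sin(t)+(Y-y)*np.cos(t)
    return ((np.abs(u)<33)&(np.abs(v)<7)!=Bm).sum()
r=DE(f4,[(-8,8),(-8,8),(-.3,.3)],seed=1);print("bar fit",r.x[:2]+[497,-328],np.degrees(r.x[2]),r.fun)
E
```

```text
ledge 595.6682407568361 200.48355536178101 19.963031513714007 0.03406966469794912
gasket [594.415 200.358] -0.6441035045253958
flange [ 497.708 -328.518] 0.009653418722923338
bar 493.2979736328125 -318.9902587890625 [55.039 72.51 ] 72.52188110351562
bar fit [ 499.248 -328.746] -2.336280691661158 4377.0
```

```bash
python3 - <<'E'
from h import *
for base,p in [(-2.4,(498.2,-328.5,92)),(20,(595.2,200.4,200)),(-25,(595.2,200.4,192))]:
    for k in (-180,0,180):
        q=env.solve_ik(list(p),down(np.radians(base+k))); print(base,k,q)
E
```

```text
-2.4 -180 [ 1.313  1.009 -1.146  1.799  1.052  1.092  1.297]
-2.4 0 [ 0.999  0.726 -0.62   1.809  0.571  0.794 -1.528]
-2.4 180 [ 1.313  1.009 -1.146  1.799  1.052  1.092  1.297]
20 -180 [ 0.438  0.964 -1.306  1.67   0.967  1.297  0.857]
20 0 [ 0.174  0.652 -0.764  1.678  0.514  1.023 -1.985]
20 180 [ 0.438  0.964 -1.306  1.67   0.967  1.297  0.857]
-25 -180 [ 0.406  0.904 -1.21   1.676  0.898  1.223  0.113]
-25 0 [-0.214  0.544 -0.206  1.697  0.135  0.913 -2.481]
-25 180 [ 0.406  0.904 -1.21   1.676  0.898  1.223  0.113]
```

```bash
python3 - <<'E'
from h import *
ori=down(np.radians(177.6))
env.move_pose([498.2,-328.5,190],ori)
env.move_linear([498.2,-328.5,93],feed=120,stop_force=8)
o=env.get_obs();print(o["time"],o["position"],o["wrist_force"])
print(env.set_gripper(0,30));o=env.get_obs();print(o["width"],o["wrist_force"],o["time"])
env.move_linear([498.2,-328.5,200],feed=150)
env.wait(.2);o=env.get_obs();print(o["time"],o["position"],o["wrist_force"],o["wrist_torque"],o["width"])
T=wristpose();im=env.camera("wrist");np.savez("w_held.npz",im=im,T=T,K=env.calibration("wrist")["intrinsics"])
cv2.imwrite("pics/held.png",im[:,:,::-1])
E
```

```text
9.25 [ 498.806 -328.495   93.667] [-0.126  0.592  0.882]
False
13.381414322279703 [-0.019  0.641 -0.503] 10.4333
11.5 [ 497.711 -328.309  198.898] [-0.266 -0.216 -0.89 ] [ 0.132 -0.147  0.04 ] 13.582136557317025
```

View pics/held.png

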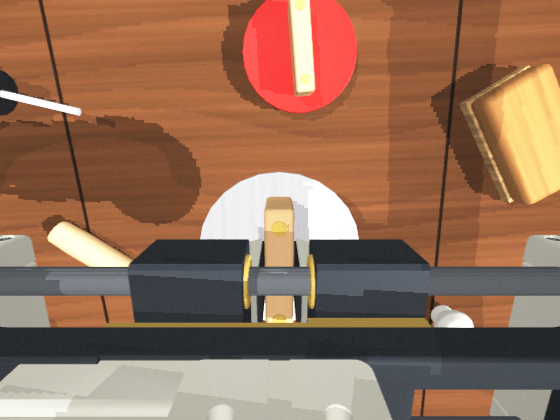

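The lid is held: its bar is between the fingers at (279,260), and the front arc of the flange shows from (200,240) over (280,172) to (358,240). I'll measure its offset in the tool frame.

```bash
python3 - <<'E'
from h import *
from scipy.optimize import least_squares
d=np.load("w_held.npz");im=d["im"].astype(int);K=d["K"];T=env.calibration("wrist")["mount"]
sat=im.max(2)-im.min(2); W=((sat<45)&(im.mean(2)>120)).astype(np.uint8); W[245:]=0; W[:150]=0
n,l,st,c=cv2.connectedComponentsWithStats(W); k=1+np.argmax(st[1:,4]); 
print(st[k]); k2=(l>0)
pts=[]
for col in range(203,357,3):
    r=np.flatnonzero(W[:,col]); 
    if len(r): pts.append((col,r[0]-.5+0.5))
pts=np.array(pts,float)
for zt in (68,70,72):
    P=unproj(pts,zt,T,K)[:,:2]
    f=lambda p:np.hypot(P[:,0]-p[0],P[:,1]-p[1])-46
    r=least_squares(f,[0,0],loss="soft_l1");
    f2=lambda p:np.hypot(P[:,0]-p[0],P[:,1]-p[1])-p[2]
    r2=least_squares(f2,[0,0,46],loss="soft_l1");print(zt,r.x,r.cost,r2.x,r2.cost)
# bar top edges: tool z 40 (bar top) 
sub=im[200:238]; 
for row in (205,215,225,235):
    b=np.flatnonzero((im[row,:,0]-im[row,:,2]>40)&(np.arange(560)>255)&(np.arange(560)<305)); print(row,b.min(),b.max(),unproj([[b.min(),row],[b.max()+1,row]],40,T,K)[:,:2].ravel())
E
```

```text
[ 200  172  159   73 7174]
68 [ 0.778 -0.926] 2.550392353888369 [ 2.279 -0.9   44.701] 0.748965770039095
70 [ 0.596 -0.912] 1.3821805477755682 [ 1.455 -0.899 45.259] 0.7674926673969664
72 [ 0.419 -0.901] 0.8246853808581507 [ 0.631 -0.898 45.817] 0.7862351675420522
205 266 292 [36.065 -6.652 36.057  5.355]
215 264 293 [31.45  -7.601 31.441  5.855]
225 264 293 [26.754 -7.662 26.745  5.911]
235 264 293 [21.976 -7.724 21.967  5.968]
```

```bash
python3 - <<'E'
from h import *
ori=down(np.radians(200))
env.move_pose([595.1,199.8,255],ori)
env.move_linear([595.1,199.8,232],feed=80)
env.wait(.3)
o=env.get_obs();print(o["time"],o["position"],np.degrees(yaw()),o["wrist_force"],o["wrist_torque"],o["width"],o["joint_pos"])
T=wristpose();im=env.camera("wrist");np.savez("w_hov.npz",im=im,T=T)
s=env.camera("scene");t=env.camera("top");np.savez("hov.npz",s=s,t=t)
a=cv2.resize(s[150:310,320:500],None,fx=2.2,fy=2.2,interpolation=cv2.INTER_CUBIC);b=cv2.resize(t[100:260,90:270],None,fx=2.2,fy=2.2,interpolation=cv2.INTER_CUBIC)
cv2.imwrite("pics/hov.png",np.hstack([a,b])[:,:,::-1]);cv2.imwrite("pics/hovw.png",im[:,:,::-1])
E
```

```text
14.2333 [595.237 200.009 232.403] -159.99467522718513 [-0.174 -0.201 -1.676] [ 0.222 -0.092  0.025] 13.762169936142158 [ 0.409  0.835 -1.211  1.649  0.82   1.253  0.946]
```

View pics/hov.png

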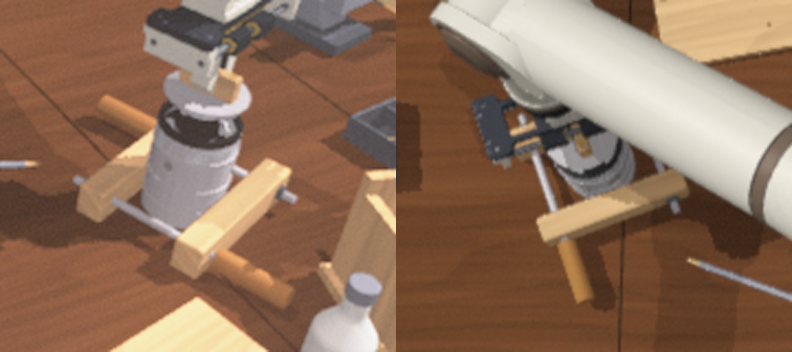

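View pics/hovw.png

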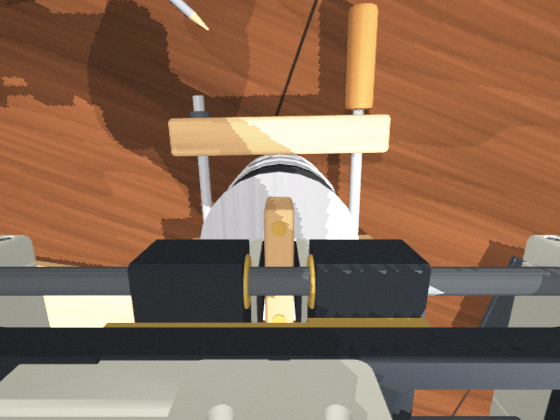

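The view is symmetric. In the wrist picture the gasket arc is centred on the flange at column 280, and the clamp is square to the tool. I'll lower with a force guard.

```bash
python3 - <<'E'
from h import *
def p(m):
    o=env.get_obs();print(m,round(o["time"],2),o["position"],o["wrist_force"],o["wrist_torque"],round(np.degrees(yaw()),1),round(o["width"],2))
p("s")
r=env.move_linear([595.0,199.7,201.5],feed=30,stop_force=4);p(r)
env.wait(.2);p("settled")
E
```

```text
s 14.38 [595.164 199.875 232.194] [-0.004  0.812 -0.029] [ 0.168 -0.157 -0.028] -160.0 13.97
False 15.55 [595.104 199.778 201.742] [ 0.061  0.346 -1.065] [ 0.082 -0.169 -0.024] -160.0 13.81
settled 15.75 [595.092 199.724 201.711] [ 0.743 -0.326 -1.343] [ 0.189 -0.11   0.011] -160.0 13.57
```

```bash
python3 - <<'E'
from h import *
def p(m):
    o=env.get_obs();print(m,round(o["time"],2),o["position"],o["wrist_force"],o["wrist_torque"],round(np.degrees(yaw()),1),round(o["width"],2))
for z in (197,194.5,192.7):
    r=env.move_linear([595.0,199.7,z],feed=20,stop_force=12);p((z,r))
env.wait(.3);p("settled")
E
```

```text
(197, False) 16.12 [595.243 199.822 197.195] [ 0.934 -0.596  1.505] [ 0.182 -0.286 -0.057] -160.0 13.59
(194.5, False) 16.4 [595.196 199.832 194.863] [-0.354 -0.291  2.888] [ 0.045 -0.186 -0.027] -160.0 13.7
(192.7, False) 16.65 [595.23  199.84  193.137] [-1.062 -1.125  5.92 ] [-0.002 -0.038 -0.   ] -160.0 13.53
settled 16.95 [595.215 199.839 193.191] [-0.386 -0.51   5.795] [-0.003 -0.047 -0.01 ] -160.0 13.75
```

```bash
python3 - <<'E'
from h import *
def p(m):
    o=env.get_obs();print(m,round(o["time"],2),o["position"],o["wrist_force"],o["wrist_torque"],round(np.degrees(yaw()),1),round(o["width"],2))
env.move_linear([595.0,199.7,192.2],feed=20,stop_force=12);p("d")
for a in (190,180,170,160,155):
    q0=env.get_obs()["time"]
    try: r=env.move_linear([595.0,199.7,192.2],down(np.radians(a)),feed=20,stop_force=10)
    except env.MotionError as e: print(e);break
    p((a,r))
    if r: break
env.wait(.3);p("settled")
im=env.camera("wrist");s=env.camera("scene")
cv2.imwrite("pics/endw.png",im[:,:,::-1]);cv2.imwrite("pics/ends.png",cv2.resize(s[150:310,320:500],None,fx=3,fy=3,interpolation=cv2.INTER_CUBIC)[:,:,::-1])
E
```

```text
d 17.2 [595.209 199.867 192.756] [ 0.352 -0.268  5.954] [-0.088 -0.023 -0.001] -160.0 13.79
(190, False) 17.52 [595.195 200.211 192.95 ] [-1.169 -0.325  5.819] [ 0.106 -0.039 -0.183] -170.0 13.65
(180, False) 17.85 [595.18  200.319 192.955] [-1.317  0.442  6.767] [ 0.144  0.031 -0.232] 180.0 14.05
(170, False) 18.18 [595.195 200.328 192.99 ] [-0.62  -0.052  5.446] [ 0.191  0.007 -0.149] 170.0 14.01
(160, False) 18.5 [595.175 200.352 192.969] [0.262 0.339 5.097] [ 0.096 -0.017 -0.201] 160.0 13.95
(155, False) 18.75 [595.168 200.385 192.965] [0.264 1.077 6.479] [ 0.131  0.001 -0.183] 155.0 13.84
settled 19.05 [595.187 200.344 192.892] [-0.934 -0.131  5.556] [ 0.134  0.002 -0.164] 155.0 13.83
```

View pics/endw.png

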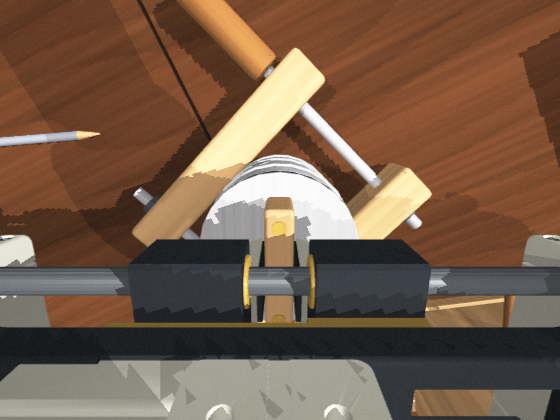

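View pics/ends.png

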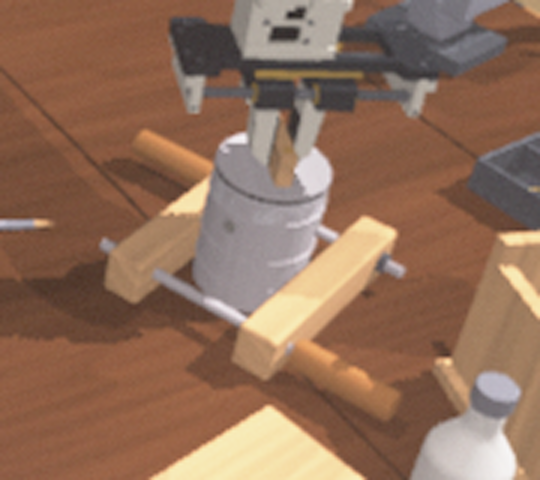

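```bash
python3 - <<'E'
from h import *
env.move_linear([595.0,199.7,191.6],feed=15,stop_force=8)
env.wait(.4)
F=[]
for i in range(8): env.wait(.03);F.append(env.get_obs()["wrist_force"])
o=env.get_obs();print(o["time"],o["position"],np.mean(F,0),np.degrees(yaw()),o["width"],o["wrist_torque"])
f=np.mean(F,0)[2]+1.3
if 6<f<15: env.hand_in();print("handed in",f)
E
```

```text
20.0667 [595.183 200.366 192.39 ] [-1.117  0.502  6.843] 154.9911828661293 14.286623072984472 [ 0.108  0.073 -0.154]
the job is handed in; nothing more can be done
handed in 8.142812187938231
```

I fitted the lid and handed the job in at about 20 s of the 42 s allowed. The gripper is still holding the lid halfway between gap and lock, pressed down on the gasket. No verdict was reported.

- **Pick-up:** I took the steel-coloured lid by its bar and left the orange and red ones alone. I measured its offset in the fingers with the wrist camera and corrected for it, under 1 mm.
- **Insertion:** The lugs dropped through the gaps, which I measured at 20° from the world x axis, without touching the ledge. I then pressed the lid down on the gasket.
- **Turn:** I turned it 45° clockwise under a force guard that never tripped. The drag was about 0.2 N m. The last pictures showed the bar still in line with the gripper and the clamp at 45° to it.
- **Last checks:** The push was about 8.1 N by the wrist force, roughly 6.3 mm of gasket squash. By tool height it comes to about 6.6 mm. The force readings stayed far below 25 N.
- **Small disagreements:** The two camera fits of the mouth centre differed by about 1.3 mm in x. During the turn the tool drifted about 0.5 mm sideways. Both are well inside the 6 mm tolerance.
- **Not measured at the end:** I did not measure the bystanders' positions again. The arm's path kept clear of them, and the pencil was the only one in the last pictures.

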